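# Pour the sample tubes from the basket into the tote and dock it

### The job

Send off all the sample tubes: push the white tote along the rollers until it is centred under the spout of the mesh basket, lift the basket's handle so that the tubes in it roll out through the spout into the tote, and lower the basket back to level; put every tube that lies loose on the worktop into the tote as well. With all tubes aboard, push the tote along the rollers into the bay at the right-hand end, fully home against the end stop, then close the bay's sliding jaw until it touches the tote's side. Leave the swab box, the stapler and the pill bottle where they are.

Things in the scene. Friction and masses are not known exactly. Their poses are not given: they have to be found in the camera images.
- track: Fixed roller track, 640 mm long. Origin on the worktop under its middle line; x across it (away from the robot), y along it (to the robot's left), z up. Free-turning rollers lie from y = -0.29 to +0.28, tops 21 mm above the worktop. Upright guide plates, inner faces at x = -0.079 (only from y = -0.12 to +0.31) and x = +0.079, 64 mm high above the worktop, keep the tote straight.
- bay (a point): Where the tote's centre is when it is fully home in the station bay at the track's -y end (robot's right), touching the end stop, a cross plate with its inner face at track y = -0.31: this point is at x = 0, y = -0.22 of the track, 46 mm above the worktop. Axes as the track's. The sliding jaw stands in the gap of the near guide here.
- jaw (a joint): Position in m of the bay's sliding jaw: 0 fully open, grows as it slides across the track (along track +x, away from the robot) towards the tote, at most 0.055. At about 0.043 it touches a tote standing in the middle of the track. It slides with about 2 N of friction and stays where it is left.
- jaw_face (a point): Centre of the jaw's flat steel face (90 mm wide along the track, 40 mm high) that meets the tote's near side, 42 mm above the worktop. Axes as the track's: x points to the tote.
- jaw_grip (a point): Point on the jaw's upright grey grip block, 75 mm above the worktop on its centre line, 55 mm behind the jaw face. The block is 20 mm thick (along track x), 50 mm wide (along track y), its top 90 mm above the worktop.
- tote_mid (a point): Centre (25 mm above its underside) of the loose open white tote, outside 150 mm (x, across the track) by 180 mm (y, along the track) by 50 mm high, walls 5 mm. It stands on the rollers, rim 71 mm above the worktop, about 0.45 kg, rolls along the track with about 1 N and stops soon when no longer pushed.
- pour_spot (a point): Where the tote's centre belongs for pouring: on the track, centred under the basket's spout, 46 mm above the worktop; fixed to the tipping stand. The spout's lip (hinge axis) lies 45 mm nearer the robot (along -x of this point), 104 mm above the worktop. Axes as the track's.
- basket (a joint): Tilt of the mesh basket about a hinge through its spout's lip, parallel to the track, in rad: 0 level at rest on its stand, grows as the handle is lifted up and over towards the track, at most 1.25. The tubes start to roll out at about 0.45; at 1.0 all are out. When let go, it falls back to level.
- basket_handle (a point): Centre of the basket's handle, a round steel bar 12 mm thick and 100 mm long, parallel to the track, on the basket's side towards the robot, 160 mm above the worktop when level. It is 168 mm nearer the robot than, and 56 mm above, the hinge axis at the spout's lip and swings about that. Pinch it from above, fingers closing across the bar; the bar can turn between them.
- basket_floor (a point): Centre of the basket's flat floor (inside 129 mm along the track, 97 mm across; 86 mm above the worktop when level). Wire walls are 64 mm high; in the rim on the track side a notch 115 mm wide forms the spout, whose ramp rises 18 mm to the lip. x points to the spout, z up out of the basket. Axes turn with the basket.
- swab_box: Bystander: box of wipes 63 x 105 x 59 mm standing beyond the track; origin at the centre of its underside.
- stapler: Bystander: stapler 36 x 143 x 46 mm lying at the robot's right; origin at the centre of its underside.
- pill_bottle: Bystander: small bottle 36 mm across, 62 mm high beyond the track; origin at the centre of its underside.
- tube1_mid (a point): Centre (half-way along) of a capped sample tube, 98 mm long, 16 mm thick, its cap 18 mm; z points along the tube to the cap. At first it lies in the mesh basket, parallel to the track (may be absent).
- tube2_mid (a point): Centre (half-way along) of a capped sample tube, 98 mm long, 16 mm thick, its cap 18 mm; z points along the tube to the cap. At first it lies in the mesh basket, parallel to the track (may be absent).
- tube3_mid (a point): Centre (half-way along) of a capped sample tube, 98 mm long, 16 mm thick, its cap 18 mm; z points along the tube to the cap. At first it lies in the mesh basket, parallel to the track (may be absent).
- tube4_mid (a point): Centre (half-way along) of a capped sample tube, 98 mm long, 16 mm thick, its cap 18 mm; z points along the tube to the cap. At first it lies in the mesh basket, parallel to the track (may be absent).
- tube5_mid (a point): Centre (half-way along) of a capped sample tube, 98 mm long, 16 mm thick, its cap 18 mm; z points along the tube to the cap. At first it lies loose on the worktop at the robot's left (may be absent).
- tube6_mid (a point): Centre (half-way along) of a capped sample tube, 98 mm long, 16 mm thick, its cap 18 mm; z points along the tube to the cap. At first it lies loose on the worktop at the robot's left (may be absent).
- tube7_mid (a point): Centre (half-way along) of a capped sample tube, 98 mm long, 16 mm thick, its cap 18 mm; z points along the tube to the cap. At first it lies loose on the worktop at the robot's left (may be absent).
- tote: The same tote, origin at the centre of its underside; axes as for its centre.

How it is judged:
By the outcome, as a careful person would: the job done as asked, in the order asked, and still so for the second after the job is handed in, with the robot touching nothing.
Of tube1, tube2, tube3, tube4 only 2 to 4 are there at a start; the rules pass over those that are not, and their reading is None.
Of tube5, tube6, tube7 only 2 to 3 are there at a start; the rules pass over those that are not, and their reading is None.
At some moment in a run one of tube5, tube6, tube7 may be knocked a few centimetres aside while the robot is not near it.
Once in a run the grip may slacken for a moment while it holds something.
It also fails if it takes over 208 s, if anything falls off the work surface, if the arm or the gripper's body presses on something with over 40 N, if the wrist force passes 120 N, or if a joint passes its speed limit or range.

### The arm

A 6-joint arm with a two-finger parallel gripper is mounted at the origin on a cart in front of the work surface, level with it; the furniture and walls round the work are solid. World frame = base frame: x ahead of the robot, y to its left, z up, the work surface at z = 0. Lengths are in m, angles in rad, forces in N, time in s.
With the tool pointing down it reaches from about 0.35 to 0.85 m from the base axis. Payload 8.1 kg.
Tool frame: the origin (TCP) lies where the fingers leave the gripper's body, on its centre line; the fingertips stand 84 mm ahead of it and the grasp point (between the pads) lies 65 mm ahead of it; z points along the fingers, y is the line along which they close (so a half turn about z gives the same grasp; the last joint's range is limited). The gripper opens to 93 mm and grips with 3 to 60 N. Pads are 15 mm wide; open, the fingers measure 128 mm over their backs; the gripper's body (75 mm by 188 mm) begins 65 mm behind the grasp point.
Start: joints at [1.151, 0.13, 1.488, -0, 1.523, -0.085], TCP at [0.197, 0.567, 0.303] pointing down, gripper open.
Joint ranges: [-2.96, 2.96], [-0.89, 2.26], [0.02, 2.5], [-1.34, 4.48], [0, 2.73], [-2.66, 2.66]. Speed limits (rad/s): [2.39, 2.39, 2.79, 3.14, 3.14, 3.14].

### API

Orientations are given as a rotation vector (axis times angle).
In Python, from plant import robot gives the robot as it stands.
- The arm moves only by the shell command python3 -m jog 'ROWS' [FORCE]. ROWS is text: rows parted by semicolons, each of 5 numbers parted by spaces: the opening, from 0 (shut) to 1 (fully open), then the shift along the tool's x, y, z in m, then the turn about the tool's z in degrees. A call has 1 to 10 rows; each row shifts and turns the commanded pose from where the row before left it, along the tool's axes as they then stand; what a row does not reach is not made up. A row lasts 1/12 s, in which the tool goes at most 41.7 mm and 7.16 degrees, less where a joint would pass 70% of its speed; a pose out of reach is approached as far as the arm can. A call with a gripper value outside its range is refused whole. The fingers move at their own pace and stop on an object; FORCE is the grip in N (left out, the last holds). Time passes only in rows, so rows that do not move let the fingers close. It gives the time, the measured TCP pose, the force, the opening and the grip force at its end, in the units of the state.
- robot.read_state(): the state, without advancing time (a new reading comes with each control period).
- robot.read_camera(name): name is "scene" or "top" or "wrist"; returns a dict with "color" (400x640x3 uint8, red, green, blue), "intrinsics" (3x3 intrinsics, pixels), "pose" (4x4, takes a point from camera to world coordinates); the wrist camera has in their place "tool_from_camera" (4x4, takes a point from camera to tool coordinates, whose origin is the TCP and whose axes are the flange's). Camera axes: x right, y down, z forward; pixel columns grow to the right and rows downward; lengths in m; the calibration is good to about 2 mm. A picture is of the moment at which its call begins: read the wrist's pose just before it. There is no depth.
- robot.close_job(): hands the job in; it is judged then, once.
The state is a dict: "t": time; "q": joint angles; "dq": joint speeds; "joint_torque": joint torques, N m; "tool_pos": TCP position; "orientation": TCP orientation; "force": force on the tool from outside, world axes, zero at the start; "wrist_torque": the same for the moment, N m; "opening": finger opening in m; "gripper_force": force on a finger pad.
Only numpy, scipy, OpenCV 4.12 (cv2) and the standard library are available. Lean on these libraries where they do the work, as an engineer would, in place of code of your own. Each camera call takes 0.05 s, during which the arm holds its last target. There are 200 camera calls.

## Working session

There is one attempt and no reset: what is moved stays moved. The work goes in short steps, Python scripts to look and compute and a shell command to move; the robot and the scene stay as the last step left them, time stands still between calls to the robot, and variables do not carry over. Pictures are saved under pics/ and viewed, at most 16 in all, crops included, and the job is handed in when it is done.

```bash
ls; mkdir -p pics; cat > h.py <<'E'
import numpy as np, cv2
from plant import robot
from scipy.spatial.transform import Rotation as R
def cam(n):
    s=robot.read_state(); c=robot.read_camera(n)
    if n=='wrist':
        T=np.eye(4);T[:3,:3]=R.from_rotvec(s['orientation']).as_matrix();T[:3,3]=s['tool_pos']
        c['pose']=T@np.array(c['tool_from_camera'])
    return c
def save(c,f): cv2.imwrite('pics/'+f,cv2.cvtColor(c['color'],cv2.COLOR_RGB2BGR))
def ray(c,u,v,z):
    K=np.array(c['intrinsics']);P=np.array(c['pose'])
    d=P[:3,:3]@np.linalg.inv(K)@np.array([u,v,1.]);o=P[:3,3]
    return o+d*(z-o[2])/d[2]
def proj(c,p):
    P=np.linalg.inv(np.array(c['pose']));q=P[:3,:3]@np.array(p)+P[:3,3];k=np.array(c['intrinsics'])@q
    return k[:2]/k[2]
E
python3 - <<'E'
from h import *
import pickle
s=robot.read_state();print(s['t'],s['tool_pos'],R.from_rotvec(s['orientation']).as_matrix().round(3))
for n in('scene','top'):
    c=cam(n);save(c,n+'0.png');pickle.dump(c,open(n+'0.pkl','wb'));print(n,np.array(c['pose']).round(3),c['intrinsics'])
E
```

```text
pics
0.0 [0.19696312 0.56633121 0.3016995 ] [[-0.944  0.329 -0.001]
 [ 0.329  0.944 -0.002]
 [ 0.    -0.002 -1.   ]]
scene [[ 0.579 -0.521  0.628 -0.249]
 [-0.815 -0.386  0.432 -0.624]
 [ 0.017 -0.762 -0.648  0.977]
 [ 0.     0.     0.     1.   ]] [[476.59225802   0.         318.02470697]
 [  0.         476.59225802 201.47933613]
 [  0.           0.           1.        ]]
top [[-0.065 -0.971  0.228  0.339]
 [-0.998  0.063 -0.017 -0.03 ]
 [ 0.002 -0.229 -0.974  1.308]
 [ 0.     0.     0.     1.   ]] [[397.42563344   0.         315.27213524]
 [  0.         397.42563344 199.37636973]
 [  0.           0.           1.        ]]
```

View pics/scene0.png

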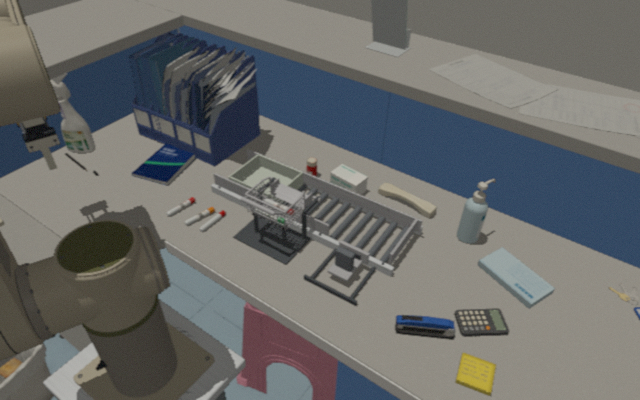

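View pics/top0.png

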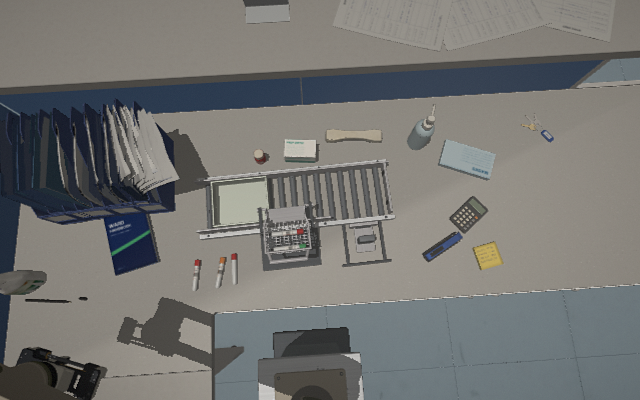

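The tote is at the left end of the track (top ~(240,202)) and the basket at ~(290,238). The jaw is at ~(366,240), and three loose tubes lie at ~(197,275), (221,272), (235,268). I'll zoom in on the top view.

```bash
python3 - <<'E'
from h import *
import pickle
c=pickle.load(open('top0.pkl','rb'))
im=cv2.cvtColor(c['color'],cv2.COLOR_RGB2BGR)[148:298,180:405]
im=cv2.resize(im,None,fx=3.5,fy=3.5,interpolation=cv2.INTER_CUBIC)
cv2.imwrite('pics/topc.png',im)
E
```

```text
(no output)
```

View pics/topc.png

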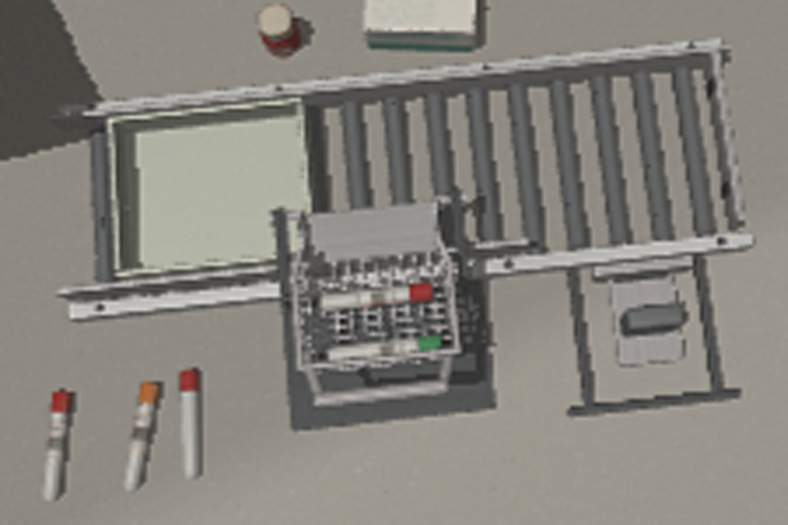

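```bash
python3 - <<'E'
from h import *
import pickle
c=pickle.load(open('top0.pkl','rb'))
def p(n,u,v,z): 
    r=ray(c,u/3.5+180,v/3.5+148,z);print(n,r.round(4));return r
t=[p('tote',*a,.071) for a in((108,118),(303,98),(312,262),(117,275))];print('tote mid',np.mean(t,0))
a=p('farg',100,108,.064);b=p('farg',715,45,.064);d=a-b;print('yaw',np.degrees(np.arctan2(-d[0],d[1])))
a=p('nearg',65,295,.064);b=p('nearg',750,237,.064);d=a-b;print('yaw',np.degrees(np.arctan2(-d[0],d[1])))
p('endstop top in',718,55,.064);p('endstop',740,238,.064)
a=p('lipL',305,215,.104);b=p('lipR',437,204,.104);print('lip',(a+b)/2)
a=p('hL',318,400,.16);b=p('hR',446,388,.16);print('handle',(a+b)/2)
p('grip',655,314,.09)
a=p('jawf',595,270,.062);b=p('jawf',690,262,.062)
for n,A,B in(('t5',(62,398),(53,492)),('t6',(150,388),(131,482)),('t7',(189,376),(193,472))):
    a=p(n+'cap',*A,.008);b=p(n+'end',*B,.008);print((a+b)/2,np.linalg.norm(a-b))
E
```

```text
tote [0.709  0.2806 0.071 ]
tote [0.7167 0.1004 0.071 ]
tote [0.5624 0.098  0.071 ]
tote [0.5618 0.2732 0.071 ]
tote mid [0.63746093 0.18807579 0.071     ]
farg [0.7212 0.2897 0.064 ]
farg [ 0.7458 -0.2872  0.064 ]
yaw 2.4421731524058012
nearg [0.5479 0.3218 0.064 ]
nearg [ 0.561  -0.2998  0.064 ]
yaw 1.2085195415723615
endstop top in [ 0.7358 -0.2889  0.064 ]
endstop [ 0.5606 -0.2906  0.064 ]
lipL [0.5989 0.0992 0.104 ]
lipR [ 0.6013 -0.0178  0.104 ]
lip [0.60006603 0.0406957  0.104     ]
hL [0.4318 0.0883 0.16  ]
hR [ 0.4348 -0.0166  0.16  ]
handle [0.43329565 0.03582253 0.16      ]
grip [ 0.4932 -0.2031  0.09  ]
jawf [ 0.5401 -0.1566  0.062 ]
jawf [ 0.5419 -0.2433  0.062 ]
t5cap [0.4612 0.3402 0.008 ]
t5end [0.3767 0.3481 0.008 ]
[0.41897368 0.34416591 0.008     ] 0.08488217014663026
t6cap [0.4652 0.2589 0.008 ]
t6end [0.381  0.2772 0.008 ]
[0.42309646 0.26803901 0.008     ] 0.08609170746300832
t7cap [0.4739 0.2226 0.008 ]
t7end [0.3863 0.2206 0.008 ]
[0.43010076 0.22160948 0.008     ] 0.08760210372181856
```

```bash
cat >> h.py <<'E'
def go(x,y,z,yaw=None):
    s=robot.read_state();M=R.from_rotvec(s['orientation']).as_matrix()
    cur=np.degrees(np.arctan2(M[1,1],M[0,1]));d=0 if yaw is None else yaw-cur
    M2=R.from_euler('z',d,degrees=True).as_matrix()@M
    print('t%.1f'%s['t'],'yaw',cur.round(2),'turn(tool z)',round(-d,2),'shift now-axes',(M.T@(np.array([x,y,z])-s['tool_pos'])).round(4),'after-turn',(M2.T@(np.array([x,y,z])-s['tool_pos'])).round(4),'pos',np.round(s['tool_pos'],4))
E
python3 - <<'E'
from h import *
import pickle
c=pickle.load(open('scene0.pkl','rb'))
for u,v,z in((213,158,0),(260,135,0),(258,90,.1),(248,62,.2),(167,70,.2)): print(ray(c,u,v,z).round(3))
c=pickle.load(open('top0.pkl','rb'))
for u,v,z in((172,210,0),(176,180,.2),(155,110,.2)): print(ray(c,u,v,z).round(3))
go(.645,.29,.30,91.6)
E
```

```text
[0.67  0.461 0.   ]
[0.883 0.427 0.   ]
[1.009 0.537 0.1  ]
[1.015 0.584 0.2  ]
[0.782 0.773 0.2  ]
[0.64  0.429 0.   ]
[0.682 0.349 0.2  ]
[0.906 0.415 0.2  ]
t0.1 yaw 70.82 turn(tool z) -20.78 shift now-axes [-0.5139 -0.1138  0.0019] after-turn [-0.4401 -0.2888  0.0022] pos [0.197  0.5664 0.3018]
```

```bash
python3 -m jog '0.45 0 0 0 -6.9;0.45 0 0 0 -6.9;0.45 0 0 0 -7;0.45 -.025 -.018 0 0;0.45 -.025 -.018 0 0;0.45 -.025 -.018 0 0;0.45 -.025 -.018 0 0;0.45 -.025 -.018 0 0;0.45 -.025 -.018 0 0;0.45 -.025 -.018 0 0'
python3 -m jog '0.45 -.025 -.018 0 0;0.45 -.025 -.018 0 0;0.45 -.025 -.018 0 0;0.45 -.025 -.018 0 0;0.45 -.025 -.018 0 0;0.45 -.025 -.018 0 0;0.45 -.02 -.018 0 0;0.45 -.02 -.018 0 0;0.45 0 0 0 0'
python3 - <<'E'
from h import *
go(.648,.276,.20,91.6)
c=cam('wrist');save(c,'w1.png')
import pickle;pickle.dump(c,open('w1.pkl','wb'))
E
```

```text
t: 0.93
tool_pos: [0.3765, 0.4445, 0.3023]
orientation: [0.044, -3.141, 0.001]
force: [1.2, 0.7, -1.0]
opening: 0.0424
gripper_force: 0.0
t: 1.68
tool_pos: [0.5726, 0.3033, 0.3017]
orientation: [-0.038, 3.141, -0.003]
force: [-0.6, 0.5, -0.2]
opening: 0.0419
gripper_force: 0.0
t1.7 yaw 91.39 turn(tool z) -0.21 shift now-axes [-0.0748 -0.029   0.1018] after-turn [-0.0746 -0.0292  0.1018] pos [0.5726 0.3033 0.3017]
```

View pics/w1.png

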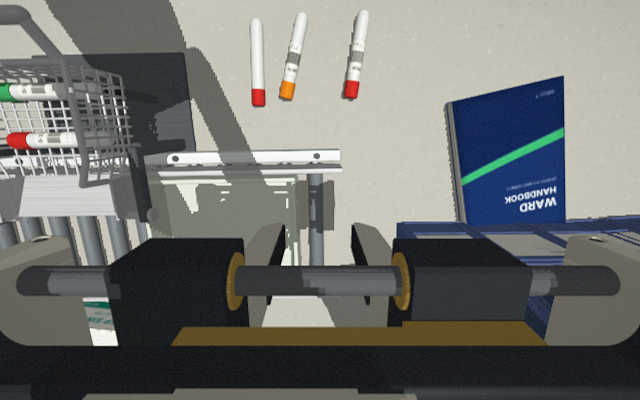

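Wrist view: three loose tubes (centres ~(258,62), (294,55), (356,54)), tote's left wall at col ~297, near guide's end at ~(340,155). I'm measuring these.

```bash
python3 - <<'E'
from h import *
import pickle
c=pickle.load(open('w1.pkl','rb'))
for n,u,v,z in(('wall',297,185,.071),('wall',298,235,.071),('guide end',341,153,.064),('roller axis',316,210,.02),('t7cap',259,105,.008),('t7end',257,18,.008),('t6cap',286,98,.008),('t6end',302,13,.008),('t5cap',351,97,.008),('t5end',363,11,.008),('lip corner L',130,210,.104),('basket near-left rim',128,75,.15),('handle end L',55,45,.16)): print(n,ray(c,u,v,z).round(4))
go(.648,.276,.131,91.6)
E
```

```text
wall [0.5712 0.2784 0.071 ]
wall [0.6322 0.2799 0.071 ]
guide end [0.5344 0.3275 0.064 ]
roller axis [0.6159 0.3007 0.02  ]
t7cap [0.481  0.2244 0.008 ]
t7end [0.3821 0.2247 0.008 ]
t6cap [0.4717 0.2591 0.008 ]
t6end [0.3755 0.2784 0.008 ]
t5cap [0.4685 0.3417 0.008 ]
t5end [0.3717 0.3508 0.008 ]
lip corner L [0.5953 0.1063 0.104 ]
basket near-left rim [0.4708 0.1523 0.15  ]
handle end L [0.4533 0.1085 0.16  ]
t1.7 yaw 91.42 turn(tool z) -0.18 shift now-axes [-0.0764 -0.0308  0.1707] after-turn [-0.0763 -0.031   0.1707] pos [0.571  0.305  0.3018]
```

```bash
python3 -m jog '0.25 -.025 -.01 0 0;0.25 -.025 -.01 0 0;0.25 -.026 -.009 0 0;0.25 0 0 .03 0;0.25 0 0 .03 0;0.25 0 0 .03 0;0.25 0 0 .03 0;0.25 0 0 .025 0;0.25 0 0 .02 0;0.25 0 0 .006 0'
python3 - <<'E'
from h import *
go(.650,.1215,.131,91.6)
E
```

```text
t: 2.57
tool_pos: [0.6431, 0.2804, 0.1264]
orientation: [0.046, -3.134, 0.003]
force: [-0.7, -0.9, -1.0]
opening: 0.0232
gripper_force: 0.0
t2.6 yaw 91.67 turn(tool z) 0.07 shift now-axes [-0.0022 -0.1591 -0.0043] after-turn [-0.0024 -0.1591 -0.0043] pos [0.6431 0.2804 0.1264]
```

```bash
python3 -m jog '0.25 0 -.008 0 0;0.25 0 -.012 0 0;0.25 0 -.012 0 0;0.25 0 -.012 0 0;0.25 0 -.012 0 0;0.25 0 -.012 0 0;0.25 0 -.012 0 0;0.25 0 -.012 0 0;0.25 0 -.012 0 0;0.25 0 -.012 0 0'
python3 -m jog '0.25 0 -.012 0 0;0.25 0 -.01 0 0;0.25 0 -.007 0 0;0.25 0 -.005 0 0;0.25 0 -.003 0 0;0.25 0 0 0 0;0.25 0 0 0 0;0.25 0 0 0 0'
python3 - <<'E'
from h import *
go(.650,.1215,.131,91.6)
c=cam('top');im=cv2.cvtColor(c['color'],cv2.COLOR_RGB2BGR)[148:298,180:405]
cv2.imwrite('pics/topd.png',cv2.resize(im,None,fx=3.5,fy=3.5,interpolation=cv2.INTER_CUBIC))
E
```

```text
t: 3.4
tool_pos: [0.6498, 0.163, 0.1319]
orientation: [-0.044, 3.141, 0.0]
force: [0.8, 2.9, 0.8]
opening: 0.0232
gripper_force: 1.0
t: 4.07
tool_pos: [0.6504, 0.1276, 0.1314]
orientation: [0.045, -3.141, 0.0]
force: [0.7, 0.1, 0.2]
opening: 0.0232
gripper_force: 0.0
t4.1 yaw 91.64 turn(tool z) 0.04 shift now-axes [ 0.0006 -0.0061  0.0004] after-turn [ 0.0006 -0.0061  0.0004] pos [0.6504 0.1276 0.1314]
```

View pics/topd.png

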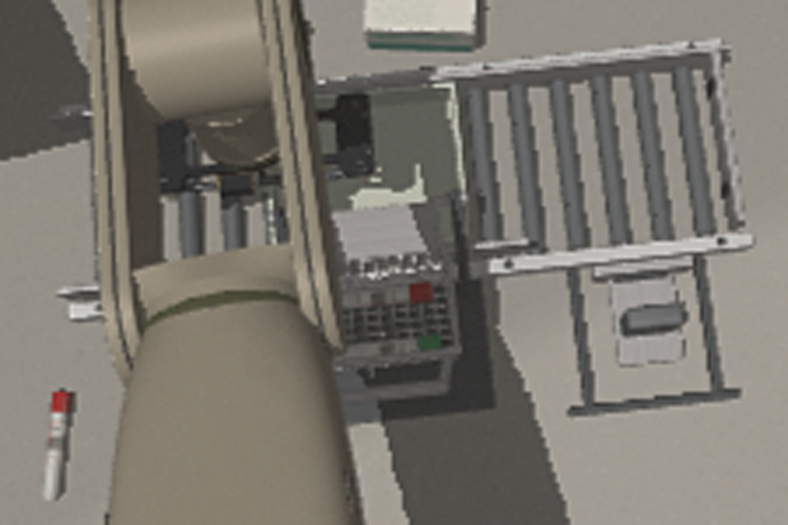

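The tote's right rim edge is now seen at crop (456,88)–(464,195), and the basket is untouched.

```bash
python3 - <<'E'
from h import *
import pickle
c=pickle.load(open('top0.pkl','rb'))
for u,v in((457,88),(464,190)): print(ray(c,u/3.5+180,v/3.5+148,.071))
for u,v in((305,100),(312,258)): print('start',ray(c,u/3.5+180,v/3.5+148,.071))
E
```

```text
[ 0.7171517  -0.04241894  0.071     ]
[ 0.61990988 -0.04275754  0.071     ]
start [0.7146129  0.09867193 0.071     ]
start [0.56601595 0.09789709 0.071     ]
```

```bash
python3 -m jog '0.25 0 -.003 0 0;0.25 0 -.003 0 0;0.25 0 -.001 0 0;0.25 0 0 0 0;0.35 0 0 0 0;0.35 0 0 -.03 0;0.35 0 0 -.04 0;0.35 0 0 -.04 0;0.35 0 0 -.04 0;0.35 0 0 -.04 0'
python3 - <<'E'
from h import *
go(.433,.037,.33,1.6)
E
```

```text
t: 4.95
tool_pos: [0.6506, 0.1203, 0.3237]
orientation: [-0.044, 3.141, -0.0]
force: [0.8, -0.7, 0.3]
opening: 0.0325
gripper_force: 0.0
t5.0 yaw 91.61 turn(tool z) 90.01 shift now-axes [ 0.2198 -0.0771 -0.0063] after-turn [-0.0772 -0.2198 -0.0062] pos [0.6506 0.1203 0.3237]
```

```bash
python3 -m jog '0.35 .027 -.0096 0 0;0.35 .027 -.0096 0 0;0.35 .028 -.0096 0 0;0.35 .028 -.0096 0 0;0.35 .028 -.0096 0 0;0.35 .028 -.0096 0 0;0.35 .027 -.0096 0 0;0.35 .027 -.0096 0 0;0.35 0 0 0 6.9;0.35 0 0 0 6.9'
python3 -m jog '0.35 0 0 0 7;0.35 0 0 0 7;0.35 0 0 0 7;0.35 0 0 0 7;0.35 0 0 0 7;0.35 0 0 0 7;0.35 0 0 0 7;0.35 0 0 0 7;0.35 0 0 0 7;0.35 0 0 0 7'
python3 -m jog '0.35 0 0 0 6.2;0.35 0 0 0 0;0.35 0 0 0 0'
python3 - <<'E'
from h import *
go(.433,.037,.33,1.6)
c=cam('wrist');save(c,'w2.png')
import pickle;pickle.dump(c,open('w2.pkl','wb'))
E
```

```text
t: 5.78
tool_pos: [0.4321, 0.0369, 0.3222]
orientation: [0.343, 3.121, -0.0]
force: [0.3, -0.3, 0.3]
opening: 0.0324
gripper_force: 0.0
t: 6.62
tool_pos: [0.4332, 0.0373, 0.3219]
orientation: [2.072, 2.361, 0.0]
force: [-0.1, 1.1, -0.5]
opening: 0.0324
gripper_force: 0.0
t: 6.87
tool_pos: [0.4332, 0.0373, 0.3219]
orientation: [2.186, 2.256, 0.0]
force: [-1.2, 0.3, -0.2]
opening: 0.0329
gripper_force: 0.0
t6.9 yaw 1.81 turn(tool z) 0.21 shift now-axes [-0.0003 -0.0002 -0.0081] after-turn [-0.0003 -0.0002 -0.0081] pos [0.4332 0.0373 0.3219]
```

View pics/w2.png

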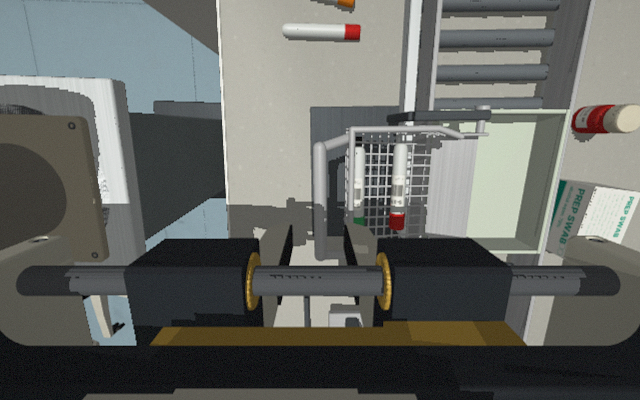

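```bash
python3 - <<'E'
from h import *
import pickle
c=pickle.load(open('w2.pkl','rb'))
for n,u,v,z in(('bar',319,160,.16),('bar',322,245,.16),('barend',319,148,.16),('barend',321,258,.16),('rim',351,150,.15),('totetop',520,110,.071),('totebot',520,251,.071),('lipL',470,137,.104),('lipR',462,250,.104)): print(n,ray(c,u,v,z).round(4))
E
```

```text
bar [0.4339 0.0759 0.16  ]
bar [ 0.4394 -0.0037  0.16  ]
barend [0.4336 0.0862 0.16  ]
barend [ 0.4389 -0.0171  0.16  ]
rim [0.4624 0.0846 0.15  ]
totetop [0.6617 0.1297 0.071 ]
totebot [ 0.6982 -0.0434  0.071 ]
lipL [0.592  0.0986 0.104 ]
lipR [ 0.604  -0.0296  0.104 ]
```

Bar runs along col ~320, midway between the fingertips (cols 290/348); basket rim at col 351; red and green tubes are in the basket. Descend and grip.

```bash
python3 -m jog '0.35 .002 .002 .02 0;0.35 0 0 .03 0;0.35 0 0 .02 0;0.35 0 0 .012 0;0.35 0 0 .007 0;0.35 0 0 0 0;0.05 0 0 0 0;0.05 0 0 0 0;0.05 0 0 0 0;0.05 0 0 0 0' 30
python3 - <<'E'
from h import *
go(.436,.035,.232,1.6)
E
```

```text
t: 7.75
tool_pos: [0.435, 0.0394, 0.2339]
orientation: [-2.19, -2.253, 0.0]
force: [1.0, -0.2, 8.8]
opening: 0.0113
gripper_force: 30.1
t7.8 yaw 1.63 turn(tool z) 0.03 shift now-axes [-0.0044  0.0008  0.0019] after-turn [-0.0044  0.0008  0.0019] pos [0.435  0.0394 0.2339]
```

```bash
python3 -m jog '0.05 0 .003 -.008 0;0.05 0 .0034 -.0085 0;0.05 0 .004 -.0079 0;0.05 0 .0041 -.0078 0;0.05 0 .0046 -.0075 0;0.05 0 .0049 -.0074 0;0.05 0 .0054 -.007 0;0.05 0 .0057 -.0069 0;0.05 0 0 0 0' 30
python3 -m jog '0.05 0 .003 -.0033 0;0.05 0 .003 -.0033 0;0.05 0 .0031 -.0031 0;0.05 0 .0032 -.003 0;0.05 0 .0033 -.003 0;0.05 0 .0034 -.0029 0;0.05 0 .0034 -.0028 0;0.05 0 .0035 -.0027 0;0.05 0 .0036 -.0026 0;0.05 0 .0036 -.0025 0' 30
```

```text
t: 8.5
tool_pos: [0.47, 0.0407, 0.2967]
orientation: [-2.188, -2.252, 0.001]
force: [-16.9, 0.9, 10.9]
opening: 0.0108
gripper_force: 30.0
t: 9.33
tool_pos: [0.503, 0.042, 0.3259]
orientation: [-2.188, -2.253, -0.001]
force: [-12.0, 2.4, 10.8]
opening: 0.0109
gripper_force: 30.0
```

```bash
python3 -m jog '0.05 0 .0036 -.0027 0;0.05 0 .0037 -.0025 0;0.05 0 .0038 -.0022 0;0.05 0 .0038 -.0021 0;0.05 0 .0039 -.0021 0;0.05 0 .0039 -.002 0;0.05 0 .004 -.0018 0;0.05 0 .004 -.0017 0;0.05 0 .004 -.0016 0;0.05 0 .0041 -.0016 0' 30
python3 -m jog '0.05 0 .0041 -.0015 0;0.05 0 .0042 -.0014 0;0.05 0 .0042 -.0013 0;0.05 0 .0042 -.0012 0;0.05 0 .0043 -.0011 0;0.05 0 .0043 -.001 0;0.05 0 .0043 -.0009 0;0.05 0 .0043 -.0008 0;0.05 0 0 0 0;0.05 0 0 0 0' 30
python3 - <<'E'
from h import *
c=cam('scene');im=cv2.cvtColor(c['color'],cv2.COLOR_RGB2BGR)[130:290,150:400]
cv2.imwrite('pics/s1.png',cv2.resize(im,None,fx=3,fy=3,interpolation=cv2.INTER_CUBIC))
E
```

```text
t: 10.17
tool_pos: [0.5425, 0.0431, 0.3454]
orientation: [2.189, 2.253, 0.002]
force: [-5.8, 2.5, 3.1]
opening: 0.0108
gripper_force: 30.0
t: 11.0
tool_pos: [0.5765, 0.0438, 0.3532]
orientation: [2.189, 2.253, 0.002]
force: [-2.9, 4.3, 5.4]
opening: 0.0107
gripper_force: 30.1
```

View pics/s1.png

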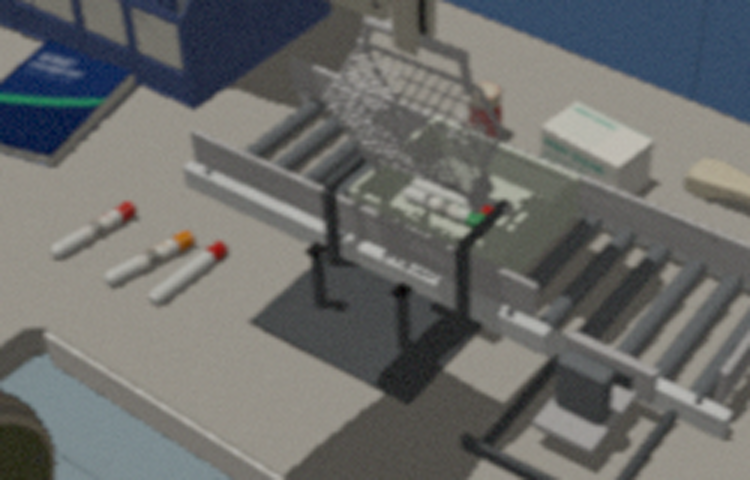

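The basket is tipped and both tubes (red and green caps at ~(480,213)) lie in the tote. Now lower it along the same arc.

```bash
python3 -m jog '0.05 0 -.0088 .0016 0;0.05 0 -.0085 .002 0;0.05 0 -.0085 .0024 0;0.05 0 -.0083 .0028 0;0.05 0 -.0082 .0032 0;0.05 0 -.008 .0036 0;0.05 0 -.0078 .004 0;0.05 0 -.0077 .0044 0;0.05 0 -.0074 .0048 0;0.05 0 -.0072 .0052 0' 30
python3 -m jog '0.05 0 -.007 .0055 0;0.05 0 -.0066 .0059 0;0.05 0 -.0063 .0062 0;0.05 0 -.006 .0065 0;0.05 0 -.0057 .0068 0;0.05 0 -.0054 .0071 0;0.05 0 -.0049 .0074 0;0.05 0 -.0046 .0075 0;0.05 0 -.0042 .0078 0;0.05 0 0 0 0' 30
python3 - <<'E'
from h import *
go(.435,.035,.233,1.6)
E
```

```text
t: 11.88
tool_pos: [0.4959, 0.0408, 0.3185]
orientation: [2.189, 2.251, 0.001]
force: [-0.8, -0.4, 1.0]
opening: 0.0111
gripper_force: 30.0
t: 12.72
tool_pos: [0.4438, 0.0395, 0.2556]
orientation: [-2.189, -2.252, 0.003]
force: [2.0, -1.1, -3.2]
opening: 0.0112
gripper_force: 30.0
t12.7 yaw 1.61 turn(tool z) 0.01 shift now-axes [-0.0043 -0.0089  0.0226] after-turn [-0.0043 -0.0089  0.0226] pos [0.4438 0.0395 0.2556]
```

```bash
python3 -m jog '0.05 0 -.0035 .007 0;0.05 0 -.0033 .008 0;0.05 0 -.0018 .005 0;0.05 0 0 .0015 0;0.05 0 0 0 0;0.05 0 0 0 0' 30
python3 -m jog '0.4 0 0 0 0;0.4 0 0 0 0;0.4 0 0 0 0;0.4 0 0 0 0;0.4 0 0 -.02 0;0.4 0 0 -.03 0;0.4 0 0 -.03 0;0.4 0 0 -.02 0;0.4 0 0 0 0'
python3 - <<'E'
from h import *
go(.43,.2246,.30,91.6)
c=cam('wrist');save(c,'w3.png')
import pickle;pickle.dump(c,open('w3.pkl','wb'))
E
```

```text
t: 13.22
tool_pos: [0.4358, 0.0396, 0.2359]
orientation: [-2.189, -2.251, 0.002]
force: [-5.3, 0.4, -0.8]
opening: 0.0118
gripper_force: 3.0
t: 13.97
tool_pos: [0.4382, 0.0394, 0.3419]
orientation: [2.185, 2.248, 0.009]
force: [-0.5, -0.6, 0.0]
opening: 0.0371
gripper_force: 0.0
t14.0 yaw 1.62 turn(tool z) -89.98 shift now-axes [ 0.1853 -0.0033  0.0418] after-turn [0.003  0.1849 0.0435] pos [0.4382 0.0394 0.3419]
```

View pics/w3.png

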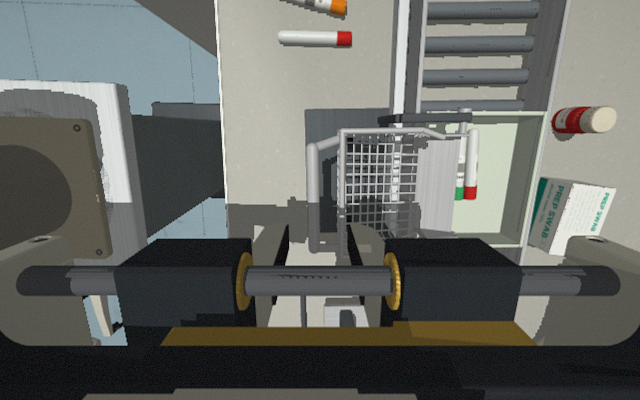

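Basket is level and empty; both poured tubes (green/red caps ~(465,190)) lie in the tote. On to the loose tubes.

```bash
python3 -m jog '0.32 .026 0 0 0;0.32 .026 0 0 0;0.32 .026 0 0 0;0.32 .026 0 0 0;0.32 .026 0 0 0;0.32 .028 0 0 0;0.32 .028 0 0 0;0.32 0 0 0 -7;0.32 0 0 0 -7;0.32 0 0 0 -7'
python3 -m jog '0.32 0 0 0 -7;0.32 0 0 0 -7;0.32 0 0 0 -7;0.32 0 0 .01 -7;0.32 0 0 .01 -7;0.32 0 0 .01 -7;0.32 0 0 .01 -7;0.32 0 0 0 -7;0.32 0 0 0 -7;0.32 0 0 0 -4.5'
python3 -m jog '0.32 0 0 0 0;0.32 0 0 0 0'
python3 - <<'E'
from h import *
go(.43,.2246,.20,90)
c=cam('wrist');save(c,'w4.png')
import pickle;pickle.dump(c,open('w4.pkl','wb'))
E
```

```text
t: 14.85
tool_pos: [0.4305, 0.2259, 0.3345]
orientation: [-1.732, -2.619, 0.003]
force: [-0.7, 0.5, -0.1]
opening: 0.0301
gripper_force: 0.0
t: 15.68
tool_pos: [0.4304, 0.2251, 0.2943]
orientation: [0.014, -3.139, 0.001]
force: [-0.1, -0.7, -0.2]
opening: 0.0297
gripper_force: 0.0
t: 15.85
tool_pos: [0.4307, 0.2252, 0.2951]
orientation: [-0.001, -3.14, 0.001]
force: [0.2, 0.4, 0.8]
opening: 0.0294
gripper_force: 0.0
t15.8 yaw 89.96 turn(tool z) -0.04 shift now-axes [ 0.0006 -0.0006  0.0951] after-turn [ 0.0006 -0.0006  0.0951] pos [0.4307 0.2252 0.2951]
```

View pics/w4.png

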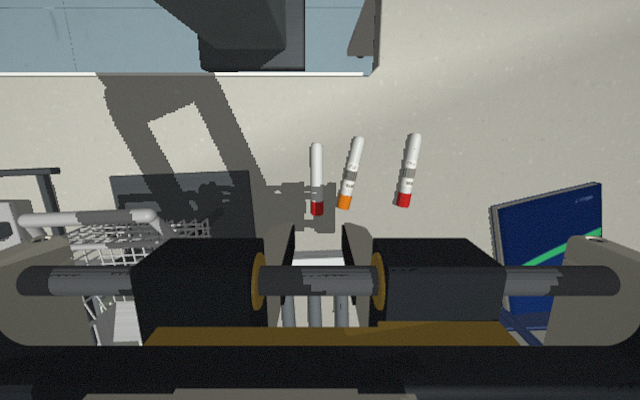

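Tubes at (317,180), (351,172), (409,170) — still in place. I'm computing their positions.

```bash
python3 - <<'E'
from h import *
import pickle
c=pickle.load(open('w4.pkl','rb'))
for n,a,b in(('t7',(317,215),(317,144)),('t6',(343,208),(359,138)),('t5',(402,206),(415,134))):
    p=ray(c,*a,.008);q=ray(c,*b,.008);d=p-q;print(n,p.round(4),q.round(4),((p+q)/2).round(4),'yaw',90+np.degrees(np.arctan2(d[1],d[0])).round(1))
E
```

```text
t7 [0.4824 0.2232 0.008 ] [0.3856 0.2234 0.008 ] [0.434  0.2233 0.008 ] yaw 89.9
t6 [0.4723 0.259  0.008 ] [0.378  0.2777 0.008 ] [0.4252 0.2684 0.008 ] yaw 78.8
t5 [0.4695 0.34   0.008 ] [0.373  0.3498 0.008 ] [0.4213 0.3449 0.008 ] yaw 84.3
```

```bash
python3 -m jog '0.32 -.001 -.0025 .03 0;0.32 0 0 .035 0;0.32 0 0 .035 0;0.32 0 0 .035 0;0.32 0 0 .03 0;0.32 0 0 .02 0;0.32 0 0 .015 0;0.32 0 0 .008 0;0.32 0 0 0 0' 20
python3 -m jog '0.05 0 0 0 0;0.05 0 0 0 0;0.05 0 0 0 0;0.05 0 0 0 0;0.05 0 0 0 0' 20
python3 - <<'E'
from h import *
go(.653,.105,.23,91.6)
E
```

```text
t: 16.65
tool_pos: [0.4306, 0.2223, 0.0861]
orientation: [0.001, -3.138, 0.002]
force: [-1.3, -0.5, 0.1]
opening: 0.0298
gripper_force: 0.0
t: 17.07
tool_pos: [0.4331, 0.2233, 0.0897]
orientation: [-0.003, 3.139, 0.001]
force: [-0.9, -0.0, 7.1]
opening: 0.0169
gripper_force: 20.0
t17.1 yaw 90.11 turn(tool z) -1.49 shift now-axes [-0.22   -0.1186 -0.1399] after-turn [-0.2169 -0.1242 -0.1399] pos [0.4331 0.2233 0.0897]
```

```bash
python3 -m jog '0.05 0 0 -.03 0;0.05 0 0 -.04 0;0.05 0 0 -.04 0;0.05 0 0 -.035 -1.5;0.05 -.028 -.016 0 0;0.05 -.028 -.018 0 0;0.05 -.028 -.018 0 0;0.05 -.028 -.018 0 0;0.05 -.028 -.018 0 0;0.05 -.028 -.018 0 0' 20
python3 -m jog '0.05 -.028 -.018 0 0;0.05 -.028 -.018 0 0;0.05 0 0 0 0;0.05 0 0 0 0' 20
python3 - <<'E'
from h import *
go(.66,.086,.142,91.6)
E
```

```text
t: 17.9
tool_pos: [0.6042, 0.1206, 0.2335]
orientation: [-0.044, 3.141, 0.0]
force: [-0.8, 0.9, 1.1]
opening: 0.0174
gripper_force: 20.0
t: 18.23
tool_pos: [0.6607, 0.0859, 0.2322]
orientation: [0.041, -3.14, 0.0]
force: [-0.7, 0.0, -0.3]
opening: 0.0172
gripper_force: 20.0
t18.2 yaw 91.49 turn(tool z) -0.11 shift now-axes [0.0006 0.0001 0.0902] after-turn [0.0006 0.0001 0.0902] pos [0.6607 0.0859 0.2322]
```

Lower, release, rise, and move on to t6.

```bash
python3 -m jog '0.05 0 0 .025 0;0.05 0 0 .03 0;0.05 0 0 .02 0;0.05 0 0 .013 0;0.05 0 0 0 0;0.32 0 0 0 0;0.32 0 0 0 0;0.32 0 0 0 0;0.32 0 0 -.02 0;0.32 0 0 -.035 0' 20
python3 -m jog '0.4 0 0 -.035 0;0.4 .028 .022 -.01 0;0.4 .028 .022 -.01 0;0.4 .028 .022 0 0;0.4 .028 .022 0 0;0.4 .028 .022 0 0;0.4 .028 .022 0 0;0.4 .028 .022 0 0;0.4 .028 .022 0 0' 20
python3 -m jog '0.4 0 0 0 6.4;0.4 0 0 0 6.4;0.4 0 0 0 0;0.4 0 0 0 0' 20
python3 - <<'E'
from h import *
c=cam('wrist');im=c['color']
cv2.imwrite('pics/w5.png',cv2.cvtColor(im,cv2.COLOR_RGB2BGR))
go(.425,.268,.086,78.8)
for z in(.008,):
  for n,p in(('t6',(.425,.268,.008)),('t5',(.421,.345,.008))): print(n,proj(c,p))
import pickle;pickle.dump(c,open('w5.pkl','wb'))
E
```

```text
t: 19.07
tool_pos: [0.6578, 0.0871, 0.1972]
orientation: [0.044, -3.135, 0.0]
force: [0.8, 0.4, -1.1]
opening: 0.0294
gripper_force: 0.0
t: 19.82
tool_pos: [0.4302, 0.2578, 0.2572]
orientation: [-0.044, 3.138, 0.002]
force: [-0.2, 0.8, 0.3]
opening: 0.0371
gripper_force: 0.0
t: 20.15
tool_pos: [0.4315, 0.2572, 0.2568]
orientation: [0.3, 3.125, 0.002]
force: [-0.7, 0.5, 0.1]
opening: 0.0369
gripper_force: 0.0
t20.2 yaw 79.03 turn(tool z) 0.23 shift now-axes [0.0089 0.0094 0.1704] after-turn [0.0089 0.0094 0.1704] pos [0.4316 0.2569 0.2564]
t6 [325.76956842 176.06351802]
t5 [389.17643753 160.53442873]
```

View pics/w5.png

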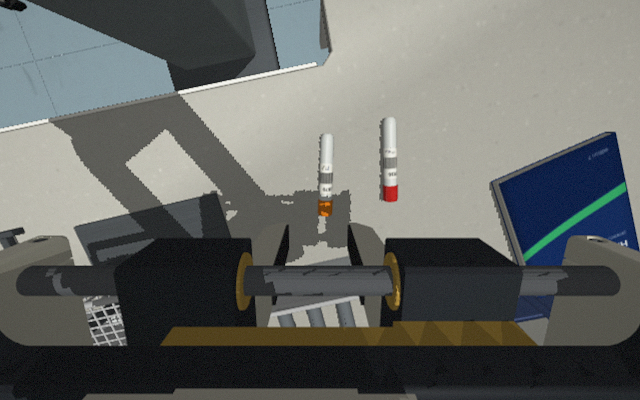

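Tube 6 sits at ~(326,176) and tube 5 at ~(390,160), exactly where projected; t7 is gone from the worktop. Pick t6.

```bash
python3 -m jog '0.4 .0045 .0045 .02 0;0.4 .0045 .005 .03 0;0.4 0 0 .035 0;0.4 0 0 .03 0;0.4 0 0 .025 0;0.4 0 0 .02 0;0.4 0 0 .009 0;0.4 0 0 0 0;0.05 0 0 0 0;0.05 0 0 0 0' 20
python3 -m jog '0.05 0 0 0 0;0.05 0 0 0 0;0.05 0 0 0 0;0.05 0 0 -.03 0;0.05 0 0 -.04 0;0.05 0 0 -.04 0;0.05 0 0 -.035 0;0.05 0 0 0 -6.4;0.05 0 0 0 -6.4;0.05 0 0 0 0' 20
python3 - <<'E'
from h import *
go(.66,.086,.23,91.6)
E
```

```text
t: 21.03
tool_pos: [0.425, 0.268, 0.087]
orientation: [0.304, 3.126, 0.001]
force: [0.1, -0.1, 0.9]
opening: 0.0285
gripper_force: 0.0
t: 21.87
tool_pos: [0.4245, 0.2681, 0.2324]
orientation: [-0.053, 3.139, 0.001]
force: [1.2, 0.1, -0.4]
opening: 0.0151
gripper_force: 20.0
t21.9 yaw 91.94 turn(tool z) 0.34 shift now-axes [-0.2292 -0.19    0.0027] after-turn [-0.2303 -0.1886  0.0027] pos [0.4245 0.2681 0.2324]
```

```bash
python3 -m jog '0.05 -.026 -.021 0 0;0.05 -.026 -.021 0 0;0.05 -.026 -.021 0 0;0.05 -.026 -.021 0 0;0.05 -.026 -.021 0 0;0.05 -.025 -.021 0 0;0.05 -.025 -.021 0 0;0.05 -.025 -.021 0 0;0.05 -.024 -.02 0 0;0.05 0 0 0 0' 20
python3 -m jog '0.05 0 0 .025 0;0.05 0 0 .03 0;0.05 0 0 .015 0;0.05 0 0 .006 0;0.05 0 0 0 0;0.32 0 0 0 0;0.32 0 0 0 0;0.32 0 0 0 0;0.32 0 0 -.02 0;0.32 0 0 -.035 0' 20
python3 -m jog '0.4 0 0 -.035 0;0.4 .025 .028 -.01 0;0.4 .025 .03 0 0;0.4 .025 .03 0 0;0.4 .025 .03 0 0;0.4 .025 .03 0 0;0.4 .026 .03 0 0;0.4 .026 .03 0 0;0.4 .026 .03 0 3.5;0.4 .018 .01 0 3.5' 20
python3 - <<'E'
from h import *
robot.read_state()
c=cam('wrist');im=c['color']
cv2.imwrite('pics/w6.png',cv2.cvtColor(im,cv2.COLOR_RGB2BGR))
go(.421,.345,.086,84.3)
for p in((.4695,.34,.008),(.373,.3498,.008)): print('t5',proj(c,p))
hsv=cv2.cvtColor(im,cv2.COLOR_RGB2HSV)
m=((hsv[...,0]<6)|(hsv[...,0]>172))&(hsv[...,1]>180)&(hsv[...,2]>100);m[235:]=0
print(m.sum(),np.argwhere(m).mean(0))
E
```

```text
t: 22.7
tool_pos: [0.6609, 0.0822, 0.2295]
orientation: [0.032, -3.141, 0.002]
force: [-0.5, 0.9, 0.1]
opening: 0.0149
gripper_force: 20.0
t: 23.53
tool_pos: [0.6561, 0.0864, 0.2069]
orientation: [0.044, -3.134, 0.0]
force: [0.2, -0.2, -0.5]
opening: 0.0297
gripper_force: 0.0
t: 24.37
tool_pos: [0.4288, 0.3325, 0.2571]
orientation: [0.148, 3.136, 0.005]
force: [0.4, -0.1, 0.0]
opening: 0.0374
gripper_force: 0.0
t24.4 yaw 84.39 turn(tool z) 0.09 shift now-axes [0.0071 0.0107 0.171 ] after-turn [0.0071 0.0107 0.171 ] pos [0.4269 0.3332 0.2569]
t5 [326.81057795 214.55665071]
t5 [328.05950037 134.57564013]
47 [208.59574468 324.80851064]
```

```bash
python3 -m jog '0.4 .0035 .0045 .02 0;0.4 .0035 .005 .03 0;0.4 0 0 .035 0;0.4 0 0 .03 0;0.4 0 0 .025 0;0.4 0 0 .02 0;0.4 0 0 .009 0;0.4 0 0 0 0;0.05 0 0 0 0;0.05 0 0 0 0' 20
python3 -m jog '0.05 0 0 0 0;0.05 0 0 0 0;0.05 0 0 0 0;0.05 0 0 -.03 0;0.05 0 0 -.04 0;0.05 0 0 -.04 0;0.05 0 0 -.035 0;0.05 0 0 0 -3.6;0.05 0 0 0 -3.6;0.05 0 0 0 0' 20
python3 - <<'E'
from h import *
go(.66,.08,.23,91.6)
E
```

```text
t: 25.25
tool_pos: [0.426, 0.3399, 0.0878]
orientation: [0.147, 3.136, 0.002]
force: [0.1, 1.1, -0.5]
opening: 0.0281
gripper_force: 0.0
t: 26.08
tool_pos: [0.4253, 0.3396, 0.2325]
orientation: [-0.055, 3.139, 0.002]
force: [0.0, -0.2, -0.4]
opening: 0.015
gripper_force: 19.9
t26.1 yaw 91.99 turn(tool z) 0.39 shift now-axes [-0.2255 -0.2676  0.0026] after-turn [-0.2273 -0.266   0.0026] pos [0.4253 0.3396 0.2325]
```

```bash
python3 -m jog '0.05 -.02 -.025 0 0;0.05 -.023 -.027 0 0;0.05 -.023 -.027 0 0;0.05 -.023 -.027 0 0;0.05 -.023 -.027 0 0;0.05 -.023 -.027 0 0;0.05 -.023 -.027 0 0;0.05 -.023 -.027 0 0;0.05 -.023 -.027 0 0;0.05 -.021 -.026 0 0' 20
python3 -m jog '0.05 0 0 0 0;0.05 0 0 0 0'
python3 - <<'E'
from h import *
go(.66,.08,.16,91.6)
c=cam('top');im=cv2.cvtColor(c['color'],cv2.COLOR_RGB2BGR)[148:298,180:405]
cv2.imwrite('pics/tope.png',cv2.resize(im,None,fx=3.5,fy=3.5,interpolation=cv2.INTER_CUBIC))
E
```

```text
t: 26.92
tool_pos: [0.659, 0.0779, 0.2302]
orientation: [0.046, -3.14, 0.0]
force: [0.2, -0.2, 0.4]
opening: 0.0152
gripper_force: 19.9
t: 27.08
tool_pos: [0.6586, 0.0777, 0.2298]
orientation: [0.042, -3.139, 0.0]
force: [-0.3, -0.1, -1.0]
opening: 0.0151
gripper_force: 19.9
t27.1 yaw 91.55 turn(tool z) -0.05 shift now-axes [-0.0016  0.0022  0.0698] after-turn [-0.0016  0.0022  0.0698] pos [0.6586 0.0777 0.2298]
```

View pics/tope.png

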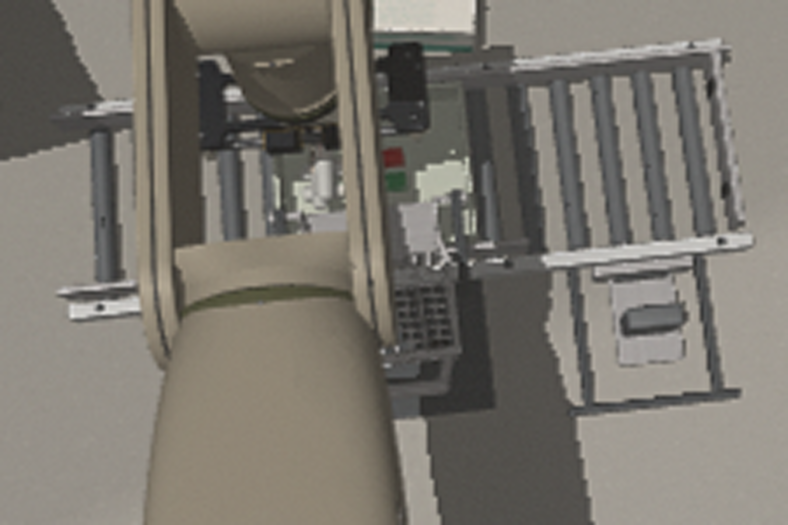

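The tote is still under the spout (right rim at ~(470,90)), with the red and green caps at ~(393,170). Release t5, rise and look at the tote.

```bash
python3 -m jog '0.05 0 0 .025 0;0.05 0 0 .025 0;0.05 0 0 .013 0;0.05 0 0 .006 0;0.05 0 0 0 0;0.32 0 0 0 0;0.32 0 0 0 0;0.32 0 0 0 0;0.32 0 0 -.02 0;0.32 0 0 -.035 0' 20
python3 -m jog '0.25 0 .02 -.03 0;0.25 0 .035 -.04 0;0.25 0 .035 -.04 0;0.25 0 .035 -.03 0;0.25 0 .035 0 0;0.25 0 .03 0 0;0.25 0 .02 0 0;0.25 0 0 0 0'
python3 - <<'E'
from h import *
c=cam('top')
im=cv2.cvtColor(c['color'],cv2.COLOR_RGB2BGR)[148:298,180:405]
go(.655,.131,.131,91.6)
w=cam('wrist');a=cv2.resize(im,None,fx=3.5,fy=3.5,interpolation=cv2.INTER_CUBIC)[:330]
b=cv2.cvtColor(w['color'],cv2.COLOR_RGB2BGR)[0:270]
b=cv2.copyMakeBorder(b,0,0,0,a.shape[1]-640,cv2.BORDER_CONSTANT)
cv2.imwrite('pics/tw.png',np.vstack([a,b]))
import pickle;pickle.dump(w,open('w7.pkl','wb'))
E
```

```text
t: 27.97
tool_pos: [0.656, 0.0795, 0.2135]
orientation: [0.049, -3.133, 0.0]
force: [0.6, 0.3, 0.9]
opening: 0.0297
gripper_force: 0.0
t: 28.63
tool_pos: [0.6514, 0.2755, 0.3384]
orientation: [-0.056, 3.14, 0.003]
force: [0.4, -0.3, -0.9]
opening: 0.0234
gripper_force: 0.0
t28.7 yaw 92.0 turn(tool z) 0.4 shift now-axes [ 0.002  -0.1425  0.2069] after-turn [ 0.001  -0.1425  0.2069] pos [0.6518 0.2733 0.338 ]
```

View pics/tw.png

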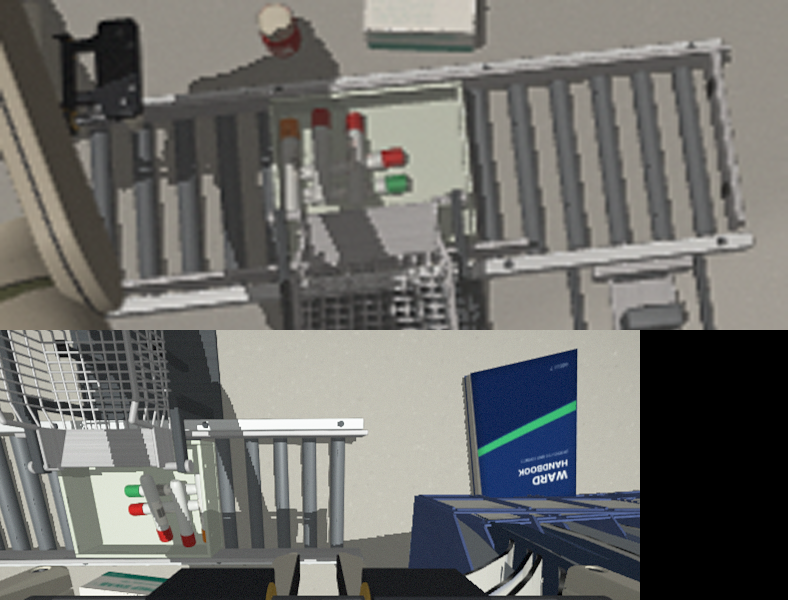

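All five tubes are in the tote, at upper crop x 285–410, with the three loose ones near its left wall. So I'll push from outside with closed fingers.

```bash
python3 -m jog '0 -.003 -.02 .02 0.4;0 -.003 -.026 .03 0;0 -.002 -.026 .03 0;0 0 -.02 .03 0;0 0 -.006 .03 0;0 0 0 .03 0;0 0 0 .025 0;0 0 0 .012 0;0 0 0 0 0;0 0 0 0 0'
python3 -m jog '0 0 -.006 0 0;0 0 -.01 0 0;0 0 -.01 0 0;0 0 -.01 0 0;0 0 -.01 0 0;0 0 -.01 0 0;0 0 -.01 0 0;0 0 -.01 0 0;0 0 -.01 0 0;0 0 -.01 0 0'
python3 - <<'E'
from h import *
go(.66,-.0925,.131,91.6)
E
```

```text
t: 29.57
tool_pos: [0.663, 0.1724, 0.1306]
orientation: [0.037, -3.141, 0.0]
force: [0.2, 0.3, 1.3]
opening: 0.0003
gripper_force: 0.0
t: 30.4
tool_pos: [0.6652, 0.0763, 0.13]
orientation: [0.039, -3.141, -0.0]
force: [1.9, 1.9, 1.3]
opening: 0.0003
gripper_force: 1.1
t30.4 yaw 91.41 turn(tool z) -0.19 shift now-axes [ 0.0093 -0.1686 -0.001 ] after-turn [ 0.0099 -0.1686 -0.001 ] pos [0.6652 0.0763 0.13  ]
```

```bash
python3 -m jog '0 0 -.011 0 0;0 0 -.011 0 0;0 0 -.011 0 0;0 0 -.011 0 0;0 0 -.011 0 0;0 0 -.011 0 0;0 0 -.011 0 0;0 0 -.011 0 0;0 0 -.011 0 0;0 0 -.011 0 0'
python3 -m jog '0 0 -.01 0 0;0 0 -.01 0 0;0 0 -.01 0 0;0 0 -.008 0 0;0 0 -.006 0 0;0 0 -.003 0 0;0 0 0 0 0'
python3 - <<'E'
from h import *
go(.66,-.0925,.131,91.6)
E
```

```text
t: 31.23
tool_pos: [0.6678, -0.0338, 0.1299]
orientation: [0.039, -3.141, -0.0]
force: [0.6, 1.9, -0.2]
opening: 0.0001
gripper_force: 1.1
t: 31.82
tool_pos: [0.669, -0.0806, 0.13]
orientation: [0.038, -3.141, 0.001]
force: [0.6, 0.3, -0.1]
opening: 0.001
gripper_force: 0.0
t31.8 yaw 91.37 turn(tool z) -0.23 shift now-axes [ 0.0093 -0.0117 -0.001 ] after-turn [ 0.0093 -0.0117 -0.001 ] pos [ 0.669  -0.0806  0.13  ]
```

```bash
python3 -m jog '0 0 -.003 0 0;0 0 -.003 0 0;0 0 -.003 0 0;0 0 -.002 0 0;0 0 -.002 0 0;0 0 0 0 0'
python3 -m jog '0 0 -.002 0 0;0 0 -.002 0 0;0 0 0 0 0'
python3 -m jog '0 0 -.002 0 0;0 0 -.002 0 0;0 0 0 0 0'
```

```text
t: 32.32
tool_pos: [0.6696, -0.0895, 0.13]
orientation: [-0.041, 3.141, 0.008]
force: [0.9, 14.5, 1.3]
opening: 0.0001
gripper_force: 7.3
t: 32.57
tool_pos: [0.6697, -0.09, 0.1301]
orientation: [0.044, -3.141, -0.015]
force: [-1.1, 29.1, 4.1]
opening: 0.0004
gripper_force: 14.5
t: 32.82
tool_pos: [0.6697, -0.0905, 0.1301]
orientation: [0.046, -3.14, -0.023]
force: [-2.1, 42.9, 8.6]
opening: 0.0007
gripper_force: 21.8
```

The tote is hard against the end stop (force rose at y≈-0.09). Back off, then go behind the jaw's grip.

```bash
python3 -m jog '0 0 .008 0 0;0 0 .008 0 0;0 0 0 -.03 0;0 0 0 -.04 0;0 0 0 -.04 0;0 0 0 -.03 0;0 .025 -.01 0 0;0 .03 -.015 0 0;0 .03 -.015 0 0;0 .03 -.015 0 0'
python3 -m jog '0 .03 -.018 0 0;0 .03 -.018 0 0;0 .025 -.018 0 0;0 .014 -.006 0 0;0 0 0 0 0;0 0 0 0 0'
python3 - <<'E'
from h import *
go(.453,-.204,.149,91.6)
w=cam('wrist');save(w,'w8.png')
c=cam('top');im=cv2.cvtColor(c['color'],cv2.COLOR_RGB2BGR)[148:298,180:405]
a=cv2.resize(im,None,fx=3.5,fy=3.5,interpolation=cv2.INTER_CUBIC)[:330]
b=cv2.cvtColor(w['color'],cv2.COLOR_RGB2BGR)[0:270]
b=cv2.copyMakeBorder(b,0,0,0,a.shape[1]-640,cv2.BORDER_CONSTANT)
cv2.imwrite('pics/tw2.png',np.vstack([a,b]))
import pickle;pickle.dump(w,open('w8.pkl','wb'))
E
```

```text
t: 33.65
tool_pos: [0.5543, -0.1433, 0.2702]
orientation: [-0.039, 3.141, -0.002]
force: [0.9, -0.6, 0.4]
opening: 0.0001
gripper_force: 0.0
t: 34.15
tool_pos: [0.4578, -0.2056, 0.2705]
orientation: [-0.035, 3.141, -0.001]
force: [0.2, 0.8, 0.2]
opening: 0.0003
gripper_force: 0.0
t34.1 yaw 91.29 turn(tool z) -0.31 shift now-axes [0.0048 0.0018 0.1215] after-turn [0.0048 0.0019 0.1215] pos [ 0.4578 -0.2056  0.2705]
```

View pics/tw2.png

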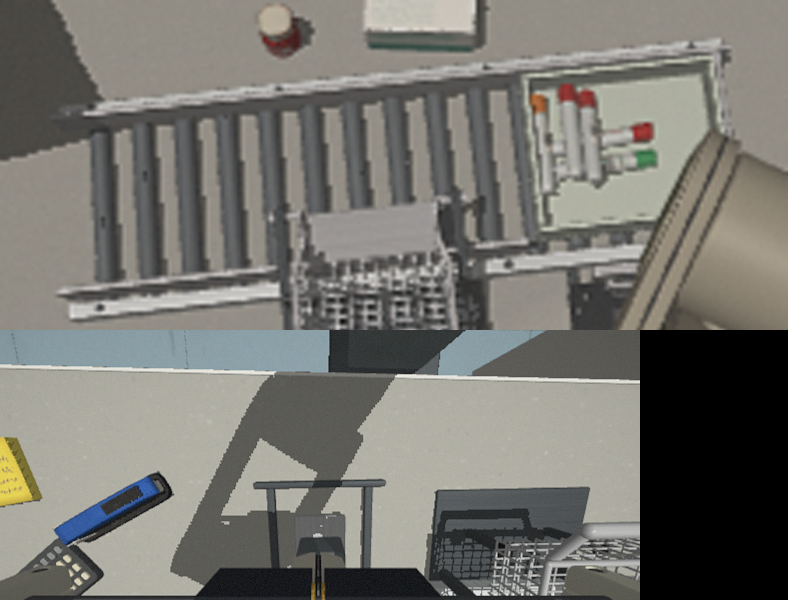

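All five tubes are in the tote, which sits in the bay. The grip block shows at lower-half (320,537–555).

```bash
python3 - <<'E'
from h import *
import pickle
c=pickle.load(open('w8.pkl','rb'))
for u,v in((320,207),(320,225),(297,207),(344,207)): print(ray(c,u,v,.09).round(4))
E
```

```text
[ 0.4674 -0.2041  0.09  ]
[ 0.486  -0.2037  0.09  ]
[ 0.4679 -0.2266  0.09  ]
[ 0.4669 -0.1807  0.09  ]
```

```bash
python3 -m jog '0 .008 .002 .02 -0.3;0 .008 0 .03 0;0 0 0 .03 0;0 0 0 .025 0;0 0 0 .012 0;0 0 0 .005 0;0 0 0 0 0'
python3 -m jog '0 -.005 0 0 0;0 -.005 0 0 0;0 -.005 0 0 0;0 -.005 0 0 0;0 -.005 0 0 0;0 -.005 0 0 0;0 -.004 0 0 0;0 0 0 0 0'
python3 -m jog '0 -.004 0 0 0;0 -.004 0 0 0;0 -.004 0 0 0;0 -.003 0 0 0;0 -.003 0 0 0;0 -.002 0 0 0;0 0 0 0 0'
```

```text
t: 34.83
tool_pos: [0.4421, -0.2027, 0.1473]
orientation: [0.049, -3.14, -0.002]
force: [-0.8, 0.5, 0.2]
opening: 0.0005
gripper_force: 0.0
t: 35.5
tool_pos: [0.4767, -0.2023, 0.1482]
orientation: [-0.048, 3.141, -0.0]
force: [0.5, 0.3, 0.3]
opening: 0.0002
gripper_force: 0.0
t: 36.08
tool_pos: [0.4964, -0.2017, 0.148]
orientation: [-0.047, 3.141, -0.0]
force: [1.1, 0.2, 0.5]
opening: 0.0004
gripper_force: 0.0
```

```bash
python3 -m jog '0 -.002 0 0 0;0 -.002 0 0 0;0 0 0 0 0'
python3 -m jog '0 -.002 0 0 0;0 -.002 0 0 0;0 0 0 0 0'
python3 -m jog '0 -.002 0 0 0;0 0 0 0 0'
python3 - <<'E'
from h import *
c=cam('top');im=cv2.cvtColor(c['color'],cv2.COLOR_RGB2BGR)[148:298,180:405]
a=cv2.resize(im,None,fx=3.5,fy=3.5,interpolation=cv2.INTER_CUBIC)[:,380:]
c=cam('scene');b=cv2.cvtColor(c['color'],cv2.COLOR_RGB2BGR)[180:330,290:430]
b=cv2.resize(b,None,fx=2.8,fy=3.5,interpolation=cv2.INTER_CUBIC)
cv2.imwrite('pics/j.png',np.hstack([a,b]))
E
```

```text
t: 36.33
tool_pos: [0.5003, -0.2016, 0.1481]
orientation: [-0.047, 3.141, -0.0]
force: [-0.8, 0.0, -1.2]
opening: 0.0004
gripper_force: 0.3
t: 36.58
tool_pos: [0.5044, -0.2015, 0.1481]
orientation: [-0.047, 3.141, -0.0]
force: [-0.6, 0.8, 0.2]
opening: 0.0007
gripper_force: 0.2
t: 36.75
tool_pos: [0.5063, -0.2015, 0.1481]
orientation: [-0.047, 3.141, -0.0]
force: [-1.1, 0.7, 0.2]
opening: 0.0006
gripper_force: 0.2
```

View pics/j.png

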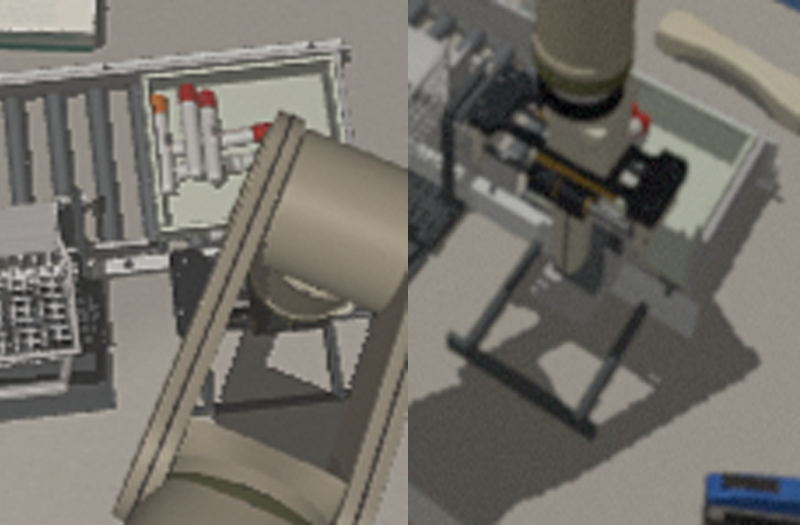

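The fingers are in contact behind the grip block, but the force is still low. I'll continue in small steps until it rises.

```bash
for i in 1; do :; done; python3 -m jog '0 -.002 0 0 0;0 0 0 0 0'|sed -n '2p;4p'
python3 -m jog '0 -.002 0 0 0;0 0 0 0 0'|sed -n '2p;4p'
python3 -m jog '0 -.002 0 0 0;0 0 0 0 0'|sed -n '2p;4p'
python3 -m jog '0 -.002 0 0 0;0 0 0 0 0'|sed -n '2p;4p'
```

```text
tool_pos: [0.5081, -0.2015, 0.1481]
force: [-2.6, -0.2, 1.3]
tool_pos: [0.51, -0.2014, 0.1481]
force: [-4.2, -0.0, 2.9]
tool_pos: [0.512, -0.2013, 0.1481]
force: [-3.6, 0.1, 3.2]
tool_pos: [0.5133, -0.2013, 0.148]
force: [-9.1, 0.7, 5.6]
```

```bash
python3 -m jog '0 -.001 0 0 0;0 0 0 0 0'|sed -n '2p;4p'
python3 -m jog '0 -.001 0 0 0;0 0 0 0 0'|sed -n '2p;4p'
python3 -m jog '0 .006 0 0 0;0 .012 0 0 0;0 .01 0 -.01 0;0 0 0 -.03 0;0 0 0 -.04 0;0 0 0 -.04 0;0 .03 .03 -.03 0;0 .03 .03 0 0;0 .03 .04 0 0;0 0 .04 0 0'
python3 -m jog '0 -.01 .04 0 0;0 -.01 .04 0 0;0 0 .04 0 0;0 0 .04 0 0;0 0 .04 0 0;0 0 0 0 0;0 0 0 0 0'
python3 - <<'E'
from h import *
c=cam('top');im=cv2.cvtColor(c['color'],cv2.COLOR_RGB2BGR)[148:298,180:405]
a=cv2.resize(im,None,fx=3.5,fy=3.5,interpolation=cv2.INTER_CUBIC)[:,380:]
c=cam('scene');b=cv2.cvtColor(c['color'],cv2.COLOR_RGB2BGR)[180:330,300:430]
b=cv2.resize(b,None,fx=3,fy=3.5,interpolation=cv2.INTER_CUBIC)
cv2.imwrite('pics/j2.png',np.hstack([a,b]))
E
```

```text
tool_pos: [0.5135, -0.2013, 0.148]
force: [-13.6, 0.2, 9.9]
tool_pos: [0.5137, -0.2013, 0.1479]
force: [-19.1, -0.2, 13.8]
t: 38.68
tool_pos: [0.4034, -0.0775, 0.2925]
orientation: [-0.043, 3.14, -0.001]
force: [1.2, 0.3, -0.1]
opening: 0.0003
gripper_force: 0.0
t: 39.27
tool_pos: [0.4196, 0.1252, 0.2923]
orientation: [-0.055, 3.14, 0.001]
force: [0.2, -1.1, -0.7]
opening: 0.0003
gripper_force: 0.0
```

View pics/j2.png

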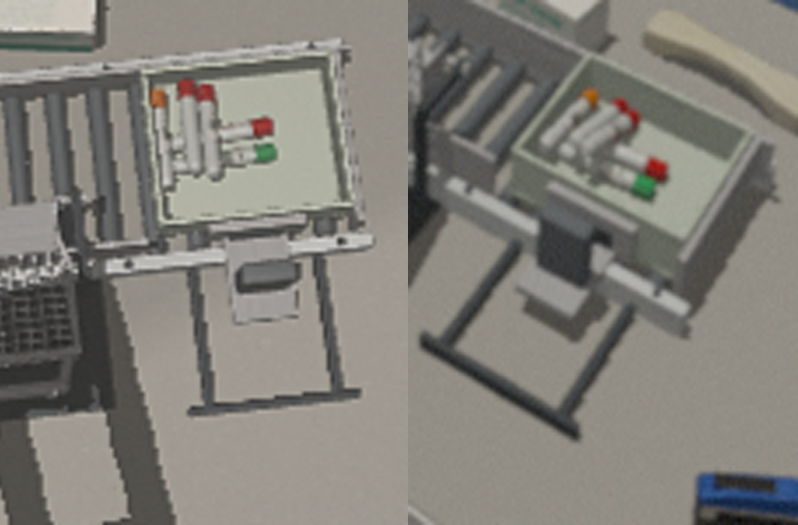

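The jaw face now lies flat on the tote's near side, the tote is against the end stop with all five tubes in it, and the basket is level. I'm handing the job in.

```bash
python3 -c "
from plant import robot
print(robot.close_job())"
```

```text
the job is handed in; nothing more can be done
None
```

The job is handed in: all five tubes are in the tote, which is fully home against the bay's end stop with the jaw closed on its side, and the basket is back level; the hand-in call returned no verdict.

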